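Turn the duty block plus-up and put it back on its stand

ROBOT

A 6-joint arm with a two-finger parallel gripper is mounted at the origin on the work surface. World frame = base frame: x ahead of the robot, y to its left, z up, the work surface at z = 0. Lengths are in mm, angles in degrees, forces in N, time in s.
With the tool pointing down it reaches from about 250 to 775 mm from the base axis. Payload 8.9 kg.
Tool frame: the origin (TCP) lies at the very end of the fingers, on their centre line; the grasp point (between the pads) lies 19 mm behind it; z points along the fingers, y is the line along which they close (so a half turn about z gives the same grasp; the last joint's range is limited). The gripper opens to 85 mm and grips with 20 to 120 N. Pads are 22 mm wide; open, the fingers measure 114 mm over their backs; the gripper's body (76 mm by 85 mm) begins 54 mm behind the grasp point. The pads swing forward as they close: fully open they stand 13 mm farther back than shut.
Start: joints at [60.487, 16.656, -8.789, 64.555, 0, 82.019], TCP at [192.678, 488.364, 231.305] pointing down, gripper open.
Joint ranges: [-144.48, 144.48], [-52.06, 99.96], [-74.48, 78.29], [-112.23, 115.85], [-86.99, 84.42], [-180, 180]. Speed limits (degrees/s): [127.2, 127.2, 159.86, 180, 180, 180].

INTERFACE

Orientations are given as [roll, pitch, yaw] about the fixed x, y, z axes, in that order (R = Rz(yaw) Ry(pitch) Rx(roll)).
In Python, from station import robot gives the robot as it stands.
- The arm moves only by the tool jog_arm, never from a script. Its argument "commands" is a list of rows, each a list of 2 entries, a list of its own where there are three numbers: the shift along the tool's x, y, z in m, then the turn, a rotation vector about the tool's x, y, z in degrees. In form: [[[dx, dy, dz], [wx, wy, wz]], ...]. A call has 1 to 5 rows; each row is the pose to reach, as a shift and turn from the pose commanded when the call began, along the tool's axes at that moment; what a row does not reach only later rows make up. A row lasts 1/12 s, in which the tool goes at most 41.7 mm and 7.16 degrees, less where a joint would pass 70% of its speed; a pose out of reach is approached as far as the arm can. A call with a gripper value outside its range is refused whole. "fingers" is the closure, from 0 (fully open) to 1 (shut), set as the call begins (left out, the last holds). The fingers move at their own pace and stop on an object; "newtons" is the grip in N (left out, the last holds). Time passes only in rows, so rows that repeat a pose let the fingers close. It gives the time, the measured TCP pose, the force, the opening and the grip force at its end, in the units of the state.
- robot.get_obs(): the state, without advancing time (a new reading comes with each control period).
- robot.capture(name): name is "scene" or "side" or "wrist"; returns a dict with "frame" (384x512x3 uint8, blue, green, red), "mtx" (3x3 intrinsics, pixels), "view" (4x4, takes a point from world to camera coordinates); the wrist camera has in their place "T_tool_cam" (4x4, takes a point from camera to tool coordinates, whose origin is the TCP and whose axes are the flange's). Camera axes: x right, y up, looking along -z (the intrinsics and any distortion apply to the point x, -y, -z); pixel columns grow to the right and rows downward; lengths in mm; the calibration is good to about 2 mm. A picture is of the moment at which its call begins: read the wrist's pose just before it. There is no depth.
- robot.sign_off(): hands the job in; it is judged then, once.
Trained networks look in the newest picture that a camera, given by its name, has taken for a name from the list of things; names that differ only in an ending like _2 or _b are one class to them, and where a whole thing is asked for, a point or a joint stands for the part that bears it (a point fixed in the world has none). Each returns a list of dicts, best first, with "conf" (0 to 1); they miss things now and then, are a little off and sometimes report something else, mostly with a low value. They report only what shows in the picture. A call takes as long as a camera call.
- robot.recognise(target, camera): "bbox" ([left, top, width, height] in pixels, round what is visible of it).
The state is a dict: "time": time; "joint_positions": joint angles; "joint_velocities": joint speeds; "tau": joint torques, N m; "tcp_pos": TCP position; "orientation": TCP orientation; "ft_force": force on the tool from outside, world axes, zero at the start; "moment": the same for the moment, N m; "opening": opening from 0.0 (shut) to 1.0 (fully open); "gripper_force": force on a finger pad.
Only numpy, scipy, OpenCV 4.12 (cv2) and the standard library are available. Lean on these libraries where they do the work, as an engineer would, in place of code of your own. Each camera call takes 0.05 s, during which the arm holds its last target. There are 200 camera calls.

TASK

The six-sided duty block has been knocked off its stand on the ward desk. Roll it over until the flat with the plus sign faces up, and set it lying flat on the stand's top plate, centred and square with the plate (the block's length along the plate's longer side, either way round). Let go of it there and leave the pencil cup, the mug and the stapler where they are.

Things in the scene. Friction and masses are not known exactly. Their poses are not given: they have to be found in the camera images.
- duty_block: Loose white plastic hexagonal prism, 60 mm across flats (69 across corners, flats 35 wide), 64 mm long, about 130 g. Origin at its centre, 30 mm above what it lies on; y along its length; z straight out of the flat with the black plus; the other five flats are bare. It starts on a bare flat, z leaning 60 degrees from upright towards any side of the desk.
- plus_mark (a point): Middle of the black plus sign, 28 mm across, flush on its flat, 30 mm from the block's centre. At the start it is on an upper sloping flat, next to the top flat; one roll of 60 degrees about the block's length brings it on top.
- stand: Stand fixed to the desk: dark steel foot 90 x 90 x 8 mm, 30 mm square aluminium column, flat brown wooden top plate 44 mm along x, 56 mm along y, 6 mm thick, upper face 60 mm above the desk. Origin at the centre of the foot's underside, z up. The block belongs with its length along the stand's y axis, its ends overhanging the plate by 4 mm on both sides.
- stand_top (a point): Centre of the upper face of the stand's top plate, 60 mm above the desk; axes as the stand's.
- pencil_cup: Blue plastic cup 76 mm wide and 95 mm tall holding pencils that rise to 180 mm; loose; origin at the centre of its underside. To be left alone.
- mug: White ceramic mug, 80 mm wide, 95 mm tall, with a handle; loose; origin at the centre of its underside. To be left alone.
- stapler: Black desk stapler, 140 mm long, 34 mm wide, about 52 mm tall, lying along its y axis; loose; origin at the centre of its underside. To be left alone.

How it is judged (in metres and radians):
At the end, for the whole second after the job is handed in: The block lies still and released on the stand's top plate with the plus flat up (within 5 degrees of level), its centre within 10 mm of the plate's centre along each of the plate's sides and its length within 11 degrees of the plate's longer side, either way round (angle between duty_block's own z axis and vertical below 0.09 rad and x of duty_block in the frame of stand_top between -0.01 and 0.01 m and y of duty_block in the frame of stand_top between -0.01 and 0.01 m and z of duty_block in the frame of stand_top between 0.025 and 0.035 m and angle between the y axis of duty_block and the y axis of stand_top, either way round below 0.2 rad and linear speed of duty_block below 0.02 m/s and angular speed of duty_block below 0.2 rad/s); the robot touches nothing.
It fails at once if the pencil cup is moved more than 30 mm (distance of pencil_cup from where it was at the start of the episode above 0.03 m).
It fails at once if the mug is moved more than 30 mm (distance of mug from where it was at the start of the episode above 0.03 m).
It fails at once if the stapler is moved more than 30 mm (distance of stapler from where it was at the start of the episode above 0.03 m).
It also fails if it takes over 38 s, if anything falls off the work surface, if the arm or the gripper's body presses on something with over 40 N, if the wrist force passes 120 N, or if a joint passes its speed limit or range.

## Working session

There is one attempt and no reset: what is moved stays moved. The work goes in short steps, Python scripts to look and compute and a tool call to move; the robot and the scene stay as the last step left them, time stands still between calls to the robot, and variables do not carry over. Pictures are saved under pics/ and viewed, at most 10 in all, crops included, and the job is handed in when it is done.

Besides the shell and the picture viewer there is one more tool, called after ">>>" as a command line: name --argument value ..., lists and objects as JSON in quotes. jog_arm: Moves the arm, as the interface text tells. Its arguments: {"type":"object","properties":{"commands":{"type":"array"},"fingers":{"type":"number"},"newtons":{"type":"number"}},"required":["commands"]}

```bash
mkdir -p pics; ls; python3 - <<'E'
from station import robot
import cv2,numpy as np
o=robot.get_obs();print(o['time'],o['tcp_pos'],o['orientation'])
ims=[]
for c in ["scene","side"]:
    d=robot.capture(c);ims.append(d['frame']);cv2.imwrite(f'pics/{c}0.png',d['frame'])
    np.savez(f'{c}.npz',m=d['mtx'],v=d['view']);print(c,d['mtx'].round(1).tolist(),d['view'].round(3).tolist(),[k for k in d])
    for t in ["duty_block","plus_mark","stand","stand_top","pencil_cup","mug","stapler"]:
        print(t,[(np.round(r['bbox']).tolist(),round(r['conf'],2)) for r in robot.recognise(t,c)[:2]])
E
```

```text
pics
0.0 [192.4593844  487.99137218 230.71033517] [-1.79925900e+02 -1.11754093e-02  1.58468109e+02]
scene [[410.8, 0.0, 260.8], [0.0, 410.8, 191.8], [0.0, 0.0, 1.0]] [[0.763, 0.646, 0.002, -454.331], [-0.447, 0.526, 0.723, 234.477], [0.466, -0.553, 0.691, -1550.697], [0.0, 0.0, 0.0, 1.0]] ['frame', 'mtx', 'view']
duty_block [([194.0, 206.0, 34.0, 31.0], 0.59)]
plus_mark [([192.0, 210.0, 31.0, 26.0], 0.78)]
stand [([275.0, 144.0, 35.0, 28.0], 0.93)]
stand_top [([276.0, 145.0, 35.0, 24.0], 0.94)]
pencil_cup [([320.0, 97.0, 24.0, 45.0], 0.77), ([133.0, 256.0, 49.0, 47.0], 0.18)]
mug [([130.0, 258.0, 49.0, 45.0], 0.75)]
stapler [([308.0, 194.0, 22.0, 41.0], 0.83)]
side [[379.0, 0.0, 261.3], [0.0, 379.0, 189.4], [0.0, 0.0, 1.0]] [[0.844, -0.536, 0.01, -511.302], [0.352, 0.569, 0.744, -279.001], [-0.405, -0.624, 0.669, -1095.058], [0.0, 0.0, 0.0, 1.0]] ['frame', 'mtx', 'view']
duty_block [([261.0, 230.0, 32.0, 24.0], 0.87)]
plus_mark [([263.0, 226.0, 28.0, 28.0], 0.59)]
stand [([203.0, 160.0, 25.0, 28.0], 0.72)]
stand_top [([204.0, 157.0, 26.0, 32.0], 0.71), ([322.0, 264.0, 41.0, 46.0], 0.23)]
pencil_cup [([187.0, 113.0, 21.0, 43.0], 0.69), ([273.0, 165.0, 31.0, 23.0], 0.28)]
mug [([324.0, 264.0, 36.0, 47.0], 0.87)]
stapler [([273.0, 166.0, 32.0, 26.0], 0.81)]
```

```bash
cat > h.py <<'E'
import numpy as np,cv2
def cam(c):
    z=np.load(f'{c}.npz');return z['m'],z['v']
def onplane(c,u,v,z):
    m,V=cam(c);d=np.linalg.inv(m)@[u,v,1];d=V[:3,:3].T@(d*[1,-1,-1]);o=-V[:3,:3].T@V[:3,3]
    return o+d*(z-o[2])/d[2]
def proj(c,P):
    m,V=cam(c);p=(V[:3,:3]@np.asarray(P,float).T).T+V[:3,3];p=p*[1,-1,-1];q=(m@p.T).T;return q[:,:2]/q[:,2:]
E
python3 - <<'E'
from h import *
for c,L in dict(scene=dict(block=(211,221.5,30),stand=(292.5,157,60),cup=(332,120,60),mug=(154,280,47),stap=(319,214,26)),side=dict(block=(277,242,30),stand=(215.5,170,60),cup=(197,135,60),mug=(342,287,47),stap=(289,179,26))).items():
    for k,(u,v,z) in L.items(): print(c,k,onplane(c,u,v,z).round())
a=cv2.imread('pics/scene0.png')[90:310,120:380];b=cv2.imread('pics/side0.png')[105:325,170:370]
f=lambda x:cv2.resize(x,None,fx=2.6*.66,fy=2.6*.66,interpolation=cv2.INTER_CUBIC)
cv2.imwrite('pics/a.png',np.hstack([f(a),f(b)]))
a=cv2.imread('pics/scene0.png')[195:245,185:235];b=cv2.imread('pics/side0.png')[220:270,252:302]
f=lambda x:cv2.resize(x,(390,390),interpolation=cv2.INTER_CUBIC)
cv2.imwrite('pics/b.png',np.hstack([f(a),f(b)]))
E
```

```text
scene block [ 557. -175.   30.]
scene stand [579. 179.  60.]
scene cup [559. 443.  60.]
scene mug [ 600. -413.   47.]
scene stap [773.  53.  26.]
side block [ 550. -179.   30.]
side stand [536. 207.  60.]
side cup [576. 452.  60.]
side mug [ 603. -418.   47.]
side stap [762.  53.  26.]
```

View pics/a.png

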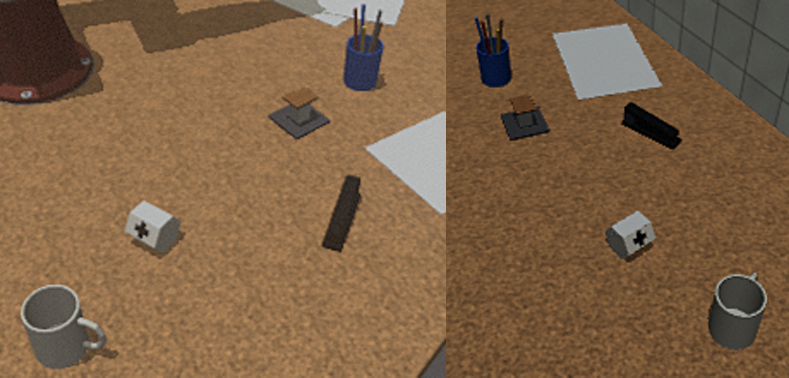

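View pics/b.png

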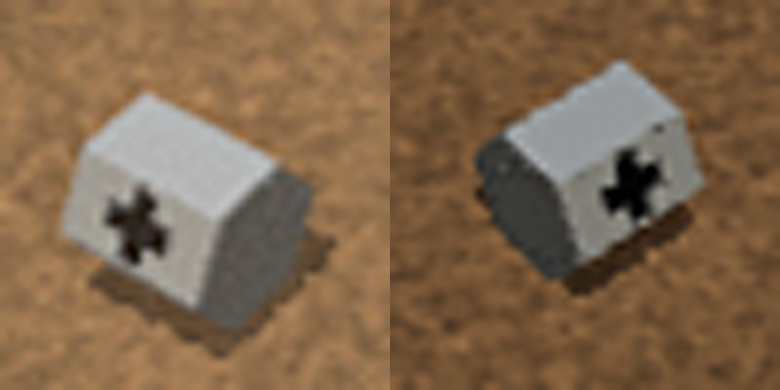

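```bash
python3 - <<'E'
from h import *
a=cv2.imread('pics/scene0.png')[138:178,268:318];b=cv2.imread('pics/side0.png')[153:193,192:242]
f=lambda x:cv2.resize(x,(400,320),interpolation=cv2.INTER_CUBIC)
cv2.imwrite('pics/c.png',np.hstack([f(a),f(b)]))
from scipy.optimize import least_squares
S=60/3**.5/2;L=32
sc=np.array([(148,92),(278,165),(217,220),(83,150),(62,232),(200,308)]);sd=np.array([(622,62),(683,115),(555,183),(505,132),(706,185),(578,262)])
psc=(sc+.5)/7.8-.5+[185,195];psd=(sd+.5)/7.8-.5+[252,220]
# local: l along length, p toward plus side
lsc=[(-1,-S,30),(1,-S,30),(1,S,30),(-1,S,30),(-1,2*S,0),(1,2*S,0)]
lsd=[(1,-S,30),(1,S,30),(-1,S,30),(-1,-S,30),(1,2*S,0),(-1,2*S,0)]
def W(l,x):
    l=np.array(l,float);c,s=np.cos(x[2]),np.sin(x[2])
    return np.c_[x[0]+L*l[:,0]*c+l[:,1]*s, x[1]+L*l[:,0]*s-l[:,1]*c, 30+l[:,2]]
r=lambda x:np.r_[(proj('scene',W(lsc,x))-psc).ravel(),(proj('side',W(lsd,x))-psd).ravel()]
for y0 in(0,.5,-.5):
    o=least_squares(r,[553,-177,y0]);print(o.x[:2],np.degrees(o.x[2]),o.cost,o.fun.round(1))
E
```

```text
[ 622.48978458 -229.40264527] 4.834876021173828 3042.4025979391954 [  4.6  21.8   6.3  23.    5.8  24.3   4.4  22.3   3.9  23.    4.5  24.4
 -21.3   1.3 -21.5   1.2 -20.6   2.2 -21.7   1.7 -21.6   2.  -20.5   2. ]
[ 622.48977552 -229.40264381] 4.834895554804483 3042.40259793903 [  4.6  21.8   6.3  23.    5.8  24.3   4.4  22.3   3.9  23.    4.5  24.4
 -21.3   1.3 -21.5   1.2 -20.6   2.2 -21.7   1.7 -21.6   2.  -20.5   2. ]
[ 622.48980268 -229.40264371] 4.834798533036359 3042.4025979409143 [  4.6  21.8   6.3  23.    5.8  24.3   4.4  22.3   3.9  23.    4.5  24.4
 -21.3   1.3 -21.5   1.2 -20.6   2.2 -21.7   1.7 -21.6   2.  -20.5   2. ]
```

View pics/c.png

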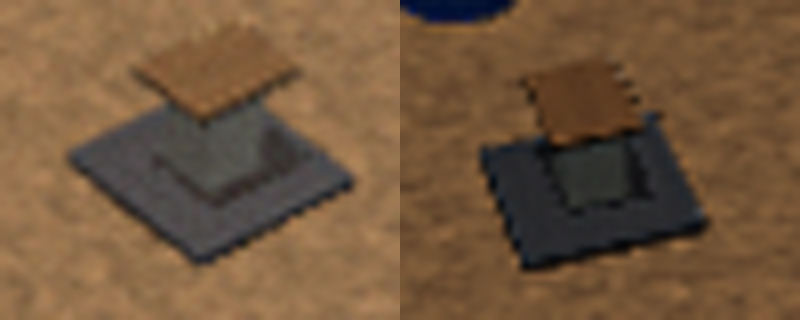

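```bash
cat > fit.py <<'E'
from h import *
from scipy.optimize import least_squares
S=60/3**.5/2;L=32
sc=np.array([(148,92),(278,165),(217,220),(83,150),(62,232),(200,308)]);sd=np.array([(622,62),(683,115),(555,183),(505,132),(706,185),(578,270)])-[390,0]
psc=(sc+.5)/7.8-.5+[185,195];psd=(sd+.5)/7.8-.5+[252,220]
lsc=[(-1,-S,30),(1,-S,30),(1,S,30),(-1,S,30),(-1,2*S,0),(1,2*S,0)]
lsd=[(1,-S,30),(1,S,30),(-1,S,30),(-1,-S,30),(1,2*S,0),(-1,2*S,0)]
def W(l,x):
    l=np.array(l,float);c,s=np.cos(x[2]),np.sin(x[2])
    return np.c_[x[0]+L*l[:,0]*c+l[:,1]*s, x[1]+L*l[:,0]*s-l[:,1]*c, 30+l[:,2]]
r=lambda x:np.r_[(proj('scene',W(lsc,x))-psc).ravel(),(proj('side',W(lsd,x))-psd).ravel()]
o=least_squares(r,[553,-177,0]);print('block',o.x[:2],np.degrees(o.x[2]),o.cost,o.fun.round(1))
# stand: scene plate corners (top,right,bottom,left), foot (left,bottom,right); 8x
p=lambda a,off:(np.array(a)+.5)/8-.5+off
s1=p([(240,22),(300,70),(206,117),(133,68), (70,157),(200,258),(354,180)],[268,138])
s2=p([(613-400,62),(645-400,135),(550-400,138),(522-400,80), (484-400,148),(525-400,262),(707-400,222)],[192,153])
# world-aligned guess: x'=22,y'=28
P=[( 22,-28),(22,28),(-22,28),(-22,-28)]
def Wp(l,z,x):
    l=np.array(l,float);c,s=np.cos(x[2]),np.sin(x[2]);return np.c_[x[0]+l[:,0]*c-l[:,1]*s,x[1]+l[:,0]*s+l[:,1]*c,np.full(len(l),z)]
import itertools
best=[]
for k1 in range(4):
  for k2 in range(4):
   for fl in(0,1):
    a=[(-22,28),(22,28),(22,-28),(-22,-28)];F=[(-45,45),(45,45),(45,-45),(-45,-45)]
    # corner order clockwise seen from above: scene top,right,bottom,left ; side likewise
    A1=a[k1:]+a[:k1];A2=a[k2:]+a[:k2];F1=F[k1:]+F[:k1];F2=F[k2:]+F[:k2]
    rr=lambda x:np.r_[(proj('scene',Wp(A1,60,x))-s1[:4]).ravel(),(proj('scene',Wp([F1[3],F1[2],F1[1]],8,x))-s1[4:]).ravel(),(proj('side',Wp([A2[1],A2[2],A2[3],A2[0]],60,x))-s2[:4]).ravel(),(proj('side',Wp([F2[0],F2[3],F2[2]],8,x))-s2[4:]).ravel()]
    for t in (0,1.57,3.14,-1.57):
      q=least_squares(rr,[560,190,t]);best.append((q.cost,k1,k2,q.x[0],q.x[1],np.degrees(q.x[2])%360,q.fun.round(1)))
best.sort(key=lambda b:b[0])
for b in best[:12:4]:print(b)
E
python3 fit.py
```

```text
block [ 551.40740207 -178.42859305] 5.306387488703951 2.486598291131197 [-0.2 -0.6  0.5 -0.5  0.4 -0.   0.1 -0.8 -0.2 -0.4 -0.6 -0.3  0.7 -0.1
  0.1 -0.2  0.4  0.8 -0.3  0.3  0.2  0.5  0.8 -0.5]
(np.float64(5.451835620766105), 2, 2, np.float64(547.6061173196383), np.float64(233.06077107717127), np.float64(166.89656951382165), array([-0.6, -0.8,  0.3, -0.5, -0.7, -0.3,  0. , -0.7, -0.7, -1.2, -0.3,
       -0.3,  0.6, -0.7,  0.7, -0.6,  0.5, -1. ,  0.8,  1. ,  0.8, -0.6,
       -0.1,  0.1,  0.1,  0.3,  0.6,  0.3]))
(np.float64(5.451835620766225), 0, 0, np.float64(547.6061174959982), np.float64(233.06077114523902), np.float64(346.8965683467456), array([-0.6, -0.8,  0.3, -0.5, -0.7, -0.3,  0. , -0.7, -0.7, -1.2, -0.3,
       -0.3,  0.6, -0.7,  0.7, -0.6,  0.5, -1. ,  0.8,  1. ,  0.8, -0.6,
       -0.1,  0.1,  0.1,  0.3,  0.6,  0.3]))
(np.float64(5.451835620766331), 2, 2, np.float64(547.6061175347073), np.float64(233.06077109291132), np.float64(166.89656807971855), array([-0.6, -0.8,  0.3, -0.5, -0.7, -0.3,  0. , -0.7, -0.7, -1.2, -0.3,
       -0.3,  0.6, -0.7,  0.7, -0.6,  0.5, -1. ,  0.8,  1. ,  0.8, -0.6,
       -0.1,  0.1,  0.1,  0.3,  0.6,  0.3]))
```

```bash
cat > plan.py <<'E'
import numpy as np,json
from scipy.spatial.transform import Rotation as Ro, Slerp
def rot(yaw,lean):
    """tool y at yaw (deg, horizontal); body leans 'lean' deg toward the right of it (yaw-90)"""
    a=np.radians(yaw);b=np.radians(lean);l=np.array([np.cos(a),np.sin(a),0]);p=np.array([np.sin(a),-np.cos(a),0])
    z=-(np.array([0,0,1])*np.cos(b)+p*np.sin(b));return Ro.from_matrix(np.c_[np.cross(l,z),l,z])
def tcp(c,R,d): return np.array(c,float)+R.as_matrix()[:,2]*d   # grasped centre c lies d behind TCP
def go(p,R,P,Q,n):
    """n calls of jog numbers from (p,R) to (P,Q); returns commanded pose after rounding"""
    sl=Slerp([0,1],Ro.concatenate([R,Q]));p0=p
    for k in range(1,n+1):
        t=p0+(P-p0)*k/n;T=sl(k/n)
        d=(R.inv().apply(t-p)/1000).round(4);w=np.degrees((R.inv()*T).as_rotvec()).round(1)
        print([d.tolist(),w.tolist()],'mm %.0f deg %.0f'%(np.linalg.norm(d)*1000,np.linalg.norm(w)))
        p=p+R.apply(d*1000);R=R*Ro.from_rotvec(np.radians(w))
    return p,R
def now():
    from station import robot
    o=robot.get_obs();print('t',o['time'],np.round(o['tcp_pos'],1),np.round(o['orientation'],1),'op',o['opening'],o['gripper_force'])
    return np.array(o['tcp_pos']),Ro.from_euler('xyz',o['orientation'],degrees=True)
E
python3 - <<'E'
from plan import *
p,R=now();p=np.array([192.678,488.364,231.305]);R=Ro.from_euler('xyz',[180,0,158.468],degrees=True)
Q=rot(5.3,30);c=[551.4,-178.4,30]
go(p,R,tcp(c,Q,-110),Q,5)
E
```

```text
t 0.8 [192.7 488.4 231.3] [180.    0.  158.5] op 1.0002069375640568 0.0
[[-0.1206, -0.1075, 0.0212], [-3.3, 5.4, 12.3]] mm 163 deg 14
[[-0.1421, -0.0799, 0.0033], [-3.3, 5.3, 12.4]] mm 163 deg 14
[[-0.1553, -0.0473, -0.0141], [-3.3, 5.4, 12.3]] mm 163 deg 14
[[-0.1597, -0.012, -0.0308], [-3.3, 5.4, 12.3]] mm 163 deg 14
[[-0.1546, 0.0241, -0.0453], [-3.3, 5.4, 12.4]] mm 163 deg 14
```

>>> jog_arm --commands '[[[-0.1206,-0.1075,0.0212],[-3.3,5.4,12.3]],[[-0.1206,-0.1075,0.0212],[-3.3,5.4,12.3]],[[-0.1206,-0.1075,0.0212],[-3.3,5.4,12.3]],[[-0.1206,-0.1075,0.0212],[-3.3,5.4,12.3]],[[-0.1206,-0.1075,0.0212],[-3.3,5.4,12.3]]]' --fingers 0

```text
time: 1.22
tcp_pos: [267.2, 339.1, 209.3]
orientation: [177.4, -5.6, 146.0]
ft_force: [0.4, 1.2, -0.3]
opening: 1.0
gripper_force: 0.0
```

>>> jog_arm --commands '[[[-0.1421,-0.0799,0.0033],[-3.3,5.3,12.4]],[[-0.1421,-0.0799,0.0033],[-3.3,5.3,12.4]],[[-0.1421,-0.0799,0.0033],[-3.3,5.3,12.4]],[[-0.1421,-0.0799,0.0033],[-3.3,5.3,12.4]],[[-0.1421,-0.0799,0.0033],[-3.3,5.3,12.4]]]'

```text
time: 1.63
tcp_pos: [340.8, 195.4, 188.4]
orientation: [175.9, -11.7, 133.8]
ft_force: [0.7, 1.5, 0.2]
opening: 1.001
gripper_force: 0.0
```

>>> jog_arm --commands '[[[-0.1553,-0.0473,-0.0141],[-3.3,5.4,12.3]],[[-0.1553,-0.0473,-0.0141],[-3.3,5.4,12.3]],[[-0.1553,-0.0473,-0.0141],[-3.3,5.4,12.3]],[[-0.1553,-0.0473,-0.0141],[-3.3,5.4,12.3]],[[-0.1553,-0.0473,-0.0141],[-3.3,5.4,12.3]]]'

```text
time: 2.05
tcp_pos: [414.4, 50.3, 166.7]
orientation: [175.7, -17.9, 121.6]
ft_force: [-0.3, 0.3, 0.5]
opening: 1.001
gripper_force: 0.0
```

>>> jog_arm --commands '[[[-0.1597,-0.012,-0.0308],[-3.3,5.4,12.3]],[[-0.1597,-0.012,-0.0308],[-3.3,5.4,12.3]],[[-0.1597,-0.012,-0.0308],[-3.3,5.4,12.3]],[[-0.1597,-0.012,-0.0308],[-3.3,5.4,12.3]],[[-0.1597,-0.012,-0.0308],[-3.3,5.4,12.3]]]'

```text
time: 2.47
tcp_pos: [486.7, -94.5, 144.5]
orientation: [177.0, -24.1, 108.8]
ft_force: [-2.2, 0.9, 0.8]
opening: 1.001
gripper_force: 0.0
```

>>> jog_arm --commands '[[[-0.1546,0.0241,-0.0453],[-3.3,5.4,12.4]],[[-0.1546,0.0241,-0.0453],[-3.3,5.4,12.4]],[[-0.1546,0.0241,-0.0453],[-3.3,5.4,12.4]],[[-0.1546,0.0241,-0.0453],[-3.3,5.4,12.4]],[[-0.1546,0.0241,-0.0453],[-3.3,5.4,12.4]]]'

```text
time: 2.88
tcp_pos: [558.7, -238.8, 121.8]
orientation: [-180.0, -29.9, 95.1]
ft_force: [0.4, 0.2, 0.1]
opening: 0.999
gripper_force: 0.0
```

```bash
python3 - <<'E'
from plan import *
import cv2
from station import robot
p,R=now();print(robot.get_obs()['joint_positions'])
w=robot.capture('wrist');cv2.imwrite('pics/w1.png',w['frame']);np.savez('w1.npz',m=w['mtx'],T=w['T_tool_cam'],p=p,R=R.as_matrix(),d=w.get('dist',0));print(list(w))
print(robot.recognise('duty_block','wrist')[:1])
Q=rot(5.3,30);c=[551.4,-178.4,30];go(p,R,tcp(c,Q,20),Q,1)
E
```

```text
t 2.8833 [ 558.7 -238.8  121.8] [-180.   -29.9   95.1] op 0.9992196771196644 0.0
[-40.89198128  47.108355    18.51148689  83.8874744   20.27826026
  39.9583439 ]
['frame', 'mtx', 'T_tool_cam']
[{'bbox': [211.5, 134.2, 91.4, 86.7], 'conf': 0.94}]
[[0.007, -0.0019, 0.1299], [0.1, 0.1, -0.2]] mm 130 deg 0
```

View pics/w1.png

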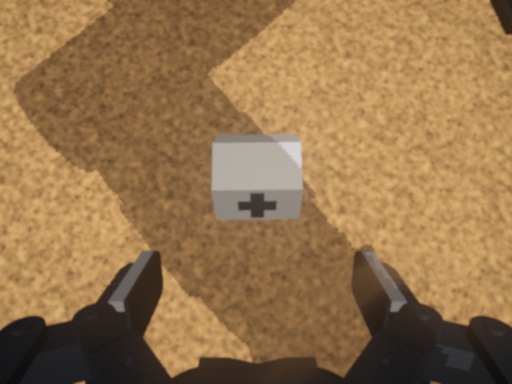

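```bash
python3 - <<'E'
from plan import *
p,R=now()
Q=rot(5.3,30);c=[551.4,-178.4,30];print(tcp(c,Q,-110));go(p,R,tcp(c,Q,20),Q,1)
E
```

```text
t 2.9833 [ 556.8 -233.8  123.7] [-179.9  -30.1   95.2] op 0.9994086705793866 0.0
[ 556.48038231 -233.1648584   125.26279442]
[[0.0011, -0.0002, 0.129], [-0.0, -0.1, -0.1]] mm 129 deg 0
```

>>> jog_arm --commands '[[[0,0,0.025],[0,0,0]],[[0,0,0.05],[0,0,0]],[[0,0,0.075],[0,0,0]],[[0,0,0.095],[0,0,0]],[[0,0,0.105],[0,0,0]]]'

```text
time: 3.4
tcp_pos: [550.2, -177.3, 33.4]
orientation: [-179.8, -30.1, 95.3]
ft_force: [-0.6, 0.4, -0.1]
opening: 0.998
gripper_force: 0.0
```

>>> jog_arm --commands '[[[0,0,0.013],[0,0,0]],[[0,0,0.02],[0,0,0]],[[0,0,0.025],[0,0,0]],[[0,0,0.025],[0,0,0]],[[0,0,0.025],[0,0,0]]]'

```text
time: 3.82
tcp_pos: [550.7, -168.5, 13.3]
orientation: [-180.0, -30.0, 95.3]
ft_force: [0.2, -0.2, 0.2]
opening: 0.996
gripper_force: 0.0
```

>>> jog_arm --commands '[[[0,0,0],[0,0,0]],[[0,0,0],[0,0,0]],[[0,0,0],[0,0,0]],[[0,0,0],[0,0,0]],[[0,0,0],[0,0,0]]]' --fingers 1 --newtons 40

```text
time: 4.23
tcp_pos: [550.9, -169.1, 13.4]
orientation: [180.0, -30.0, 95.3]
ft_force: [0.4, -2.7, 6.0]
opening: 0.742
gripper_force: 44.6
```

>>> jog_arm --commands '[[[0,0,0],[0,0,0]],[[0,0,0],[0,0,0]],[[0,0,0],[0,0,0]],[[0,0,0],[0,0,0]],[[0,0,0],[0,0,0]]]'

```text
time: 4.65
tcp_pos: [550.9, -169.1, 13.4]
orientation: [180.0, -30.0, 95.3]
ft_force: [0.4, -2.5, 6.5]
opening: 0.741
gripper_force: 44.6
```

```bash
python3 - <<'E'
from plan import *
import cv2
from station import robot
p,R=now()
w=robot.capture('wrist');cv2.imwrite('pics/w2.png',w['frame'])
p0=p;Q=rot(5.3,30);print(tcp([551.4,-178.4,30],Q,20))
E
```

```text
t 4.65 [ 550.9 -169.1   13.4] [180.  -30.   95.3] op 0.7407348958378854 44.627952575683594
[ 550.47629413 -168.44275302   12.67949192]
```

View pics/w2.png

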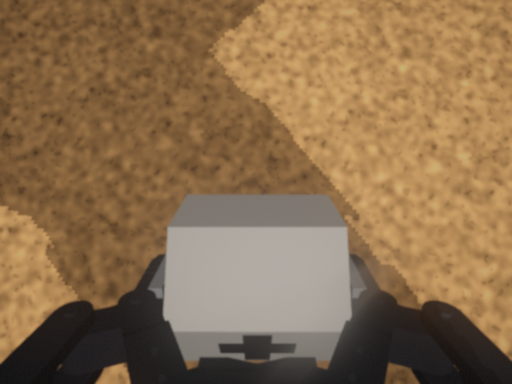

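```bash
python3 - <<'E'
from plan import *
from scipy.optimize import least_squares
w=np.load('w1.npz');m=w['m'];T=w['T'];Ti=np.linalg.inv(T);print(T.round(2).tolist(),m.round(1).tolist())
S=60/3**.5/2
# (l,p,u) corners
C=np.array([(-1,-S,30),(1,-S,30),(-1,S,30),(1,S,30),(-1,-2*S,0),(1,-2*S,0)],float);C[:,0]*=32
px=np.array([(167,228),(347,228),(172,332),(340,332),(190,195),(330,195)],float)
def f(x,full=0):
    R=rot(0,x[3]);l=np.array([1,0,0]);p=np.array([0,-1,0]);u=np.array([0,0,1])
    W=C[:,:1]*l*x[4]+C[:,1:2]*p+C[:,2:]*u
    P=R.inv().apply(W)+x[:3]
    c=(Ti[:3,:3]@P.T).T+Ti[:3,3];c=c*[1,-1,-1];q=(m@c.T).T;return (q[:,:2]/q[:,2:])
for sg in(1,-1):
    o=least_squares(lambda x:np.r_[(f(np.r_[x,sg])-px).ravel()],[0,0,-20,30]);print(sg,o.x,o.cost,o.fun.round(1))
E
```

```text
[[-0.0, 0.95, 0.32, 81.14], [1.0, 0.0, 0.0, -0.7], [0.0, 0.32, -0.95, -142.98], [0.0, 0.0, 0.0, 1.0]] [[331.2, 0.0, 257.0], [0.0, 331.2, 187.9], [0.0, 0.0, 1.0]]
1 [ -1.21890308  -0.63044286 -12.47315667  25.55316964] 76.36923158284202 [ 3.8  3.6 -2.8  3.4 -4.3 -2.3  7.5 -2.4 -1.4 -1.3 -3.9 -1.4]
-1 [-1230.54812097     2.30774011  2192.79044534     3.70326084] 31286.14664648225 [ 94.7  23.6 -93.4  23.6  89.7 -76.3 -86.4 -76.3  71.7  52.9 -76.4  52.9]
```

```bash
python3 - <<'E'
from plan import *
from scipy.optimize import least_squares
import cv2
g=cv2.cvtColor(cv2.imread('pics/w2.png'),6).astype(float)
col=g[180:372,215:235].mean(1);d=np.diff(cv2.GaussianBlur(col[:,None],(1,5),0)[:,0]);i=[k for k in range(2,len(d)-2) if abs(d[k])>4 and abs(d[k])==abs(d[k-2:k+3]).max()];print([(k+180.5,d[k].round()) for k in i])
for y in(200,215,230,245): 
    r=np.diff(cv2.GaussianBlur(g[y-1:y+2,140:375].mean(0)[None],(5,1),0)[0]);j=np.argsort(-abs(r))[:6];print(y,sorted((int(k)+140,int(r[k])) for k in j))
w=np.load('w1.npz');m=w['m'];Ti=np.linalg.inv(w['T']);S=60/3**.5/2
C=np.array([(-1,-S,30),(1,-S,30),(-1,S,30),(1,S,30),(-1,-2*S,0),(1,-2*S,0)],float);C[:,0]*=32
px=np.array([(167,228),(347,228),(172,332),(340,332),(190,195),(330,195)],float)
wt=np.ones((6,2));wt[2:4,0]=0
def f(x):
    P=rot(0,x[3]).inv().apply(C*[1,-1,1])+x[:3]
    c=((Ti[:3,:3]@P.T).T+Ti[:3,3])*[1,-1,-1];q=(m@c.T).T;return q[:,:2]/q[:,2:]
o=least_squares(lambda x:((f(x)-px)*wt).ravel(),[0,0,-20,30]);print(o.x,o.cost,o.fun.round(1))
E
```

```text
[(193.5, np.float64(5.0)), (226.5, np.float64(13.0)), (331.5, np.float64(-10.0)), (343.5, np.float64(-18.0)), (352.5, np.float64(17.0)), (357.5, np.float64(-21.0))]
200 [(343, 6), (344, 10), (345, 9), (358, 5), (359, 6), (360, 6)]
215 [(343, 7), (344, 7), (357, 7), (358, 11), (359, 10), (360, 6)]
230 [(165, 10), (166, 17), (167, 16), (168, 10), (346, -12), (347, -12)]
245 [(164, 12), (165, 15), (166, 15), (346, -13), (347, -17), (348, -14)]
[  0.50545127  -0.28158503 -18.23946797  29.79527634] 5.6554328252177815 [ 1.5  0.1  1.4 -0.  -0.  -0.   0.  -0.2 -2.2  0.1 -1.5 -0. ]
```

```bash
python3 - <<'E'
from plan import *
p,R=now();Q=rot(5.3,30);p=tcp([551.4,-178.4,30],Q,20);R=Q
p,R=go(p,R,p+[0,0,110],R,1)
Q=rot(76.9,-30);print('travel')
p,R=go(p,R,tcp([547.6,233.1,150],Q,19),Q,4)
np.savez('cmd.npz',p=p,R=R.as_matrix());print(p)
print('down');go(p,R,p-[0,0,50],R,1)
E
```

```text
t 4.7 [ 550.9 -169.1   13.4] [180.  -30.   95.3] op 0.7435033132278716 44.62863564491272
[[0.055, 0.0, -0.0953], [0.0, 0.0, 0.0]] mm 110 deg 0
travel
[[0.0873, 0.0108, 0.0473], [-0.0, -12.9, -18.6]] mm 100 deg 23
[[0.0876, 0.0396, 0.0273], [-0.0, -13.0, -18.7]] mm 100 deg 23
[[0.0742, 0.0663, 0.0088], [-0.0, -12.9, -18.6]] mm 100 deg 23
[[0.0494, 0.0867, -0.0054], [-0.0, -12.9, -18.7]] mm 100 deg 23
[556.87000497 230.97739603 133.58722516]
down
[[0.025, 0.0, 0.0433], [0.0, 0.0, 0.0]] mm 50 deg 0
```

>>> jog_arm --commands '[[[0.01,0.0,-0.0173],[0,0,0]],[[0.025,0.0,-0.0433],[0,0,0]],[[0.04,0,-0.0693],[0,0,0]],[[0.05,0,-0.0866],[0,0,0]],[[0.055,0.0,-0.0953],[0.0,0.0,0.0]]]'

```text
time: 5.12
tcp_pos: [551.3, -169.1, 125.4]
orientation: [179.9, -29.9, 95.3]
ft_force: [0.2, -0.1, -1.2]
opening: 0.744
gripper_force: 44.3
```

>>> jog_arm --commands '[[[0.0175,0.0022,0.0095],[0,-2.6,-3.7]],[[0.035,0.0043,0.0189],[0,-5.2,-7.4]],[[0.0524,0.0065,0.0284],[0,-7.7,-11.2]],[[0.07,0.0086,0.0378],[0,-10.3,-14.9]],[[0.0873,0.0108,0.0473],[0,-12.9,-18.6]]]'

```text
time: 5.53
tcp_pos: [551.8, -67.7, 124.9]
orientation: [172.4, -15.7, 114.6]
ft_force: [-0.8, 0.1, -0.9]
opening: 0.746
gripper_force: 44.2
```

>>> jog_arm --commands '[[[0.0175,0.0079,0.0055],[0,-2.6,-3.7]],[[0.035,0.0158,0.0109],[0,-5.2,-7.5]],[[0.0526,0.0238,0.0164],[0,-7.8,-11.2]],[[0.0701,0.0317,0.0218],[0,-10.4,-15.0]],[[0.0876,0.0396,0.0273],[0,-13.0,-18.7]]]'

```text
time: 5.95
tcp_pos: [553.3, 32.3, 127.8]
orientation: [170.1, 0.1, 131.2]
ft_force: [0.6, 0.4, -0.9]
opening: 0.742
gripper_force: 44.2
```

>>> jog_arm --commands '[[[0.0148,0.0133,0.0018],[0,-2.6,-3.7]],[[0.0297,0.0265,0.0035],[0,-5.2,-7.4]],[[0.0445,0.0398,0.0053],[0,-7.7,-11.2]],[[0.0594,0.053,0.007],[0,-10.3,-14.9]],[[0.0742,0.0663,0.0088],[0,-12.9,-18.6]]]'

```text
time: 6.37
tcp_pos: [554.8, 132.0, 130.5]
orientation: [172.5, 15.8, 147.8]
ft_force: [1.1, 0.4, -1.0]
opening: 0.743
gripper_force: 44.2
```

>>> jog_arm --commands '[[[0.0124,0.0217,-0.0014],[0,-3.2,-4.7]],[[0.0247,0.0434,-0.0027],[0,-6.5,-9.4]],[[0.037,0.065,-0.004],[0,-9.7,-14.0]],[[0.0494,0.0867,-0.0054],[0,-12.9,-18.7]],[[0.0494,0.0867,-0.0054],[0,-12.9,-18.7]]]'

```text
time: 6.78
tcp_pos: [554.8, 234.8, 132.2]
orientation: [-179.8, 30.0, 167.5]
ft_force: [-0.3, 0.2, -1.0]
opening: 0.742
gripper_force: 44.4
```

```bash
python3 - <<'E'
from plan import *
import cv2
from station import robot
ims=[]
for c,(u,v) in dict(scene=(292,140),side=(216,155)).items():
    f=robot.capture(c)['frame'];cv2.imwrite(f'pics/{c}1.png',f);ims.append(cv2.resize(f[v-40:v+40,u-32:u+33],(390,480),interpolation=2))
cv2.imwrite('pics/d.png',np.hstack(ims));p,R=now();print(robot.get_obs()['joint_positions'])
E
```

```text
t 6.8833 [555.7 231.8 132.6] [-179.9   29.8  167. ] op 0.7439285264360938 44.42192852497101
[ 25.22065698  15.96431621 -35.73574487  14.10177549 -17.97553289
  34.3351127 ]
```

View pics/d.png

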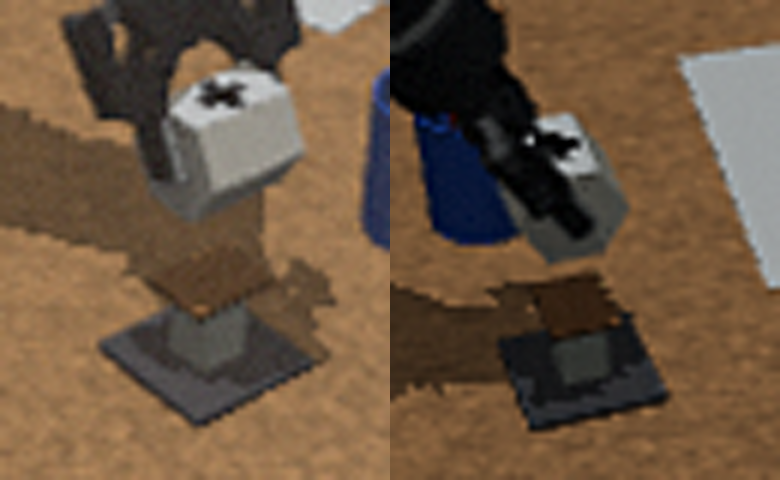

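```bash
python3 - <<'E'
from h import *
from plan import now
from scipy.optimize import least_squares
q=lambda a,off:(np.array(a,float)+.5)/6-.5+off
sc=q([(202,318),(280,288),(98,345),(198,425),(318,362)],[260,100])
sd=q([(600,275),(620,328),(543,335),(500,342),(530,430),(668,398)],[184,115])-np.array([65,0])
def W(l,x):
    l=np.array(l,float);c,s=np.cos(x[2]),np.sin(x[2]);return np.c_[x[0]+l[:,0]*c-l[:,1]*s,x[1]+l[:,0]*s+l[:,1]*c,l[:,2]]
# scene: bottom=(+x,-y) right=(+x,+y) left=(-x,-y); side: topright=(+x,+y),bottomright=(+x,-y),bottomleft=(-x,-y)
Ls=[(22,-28,60),(22,28,60),(-45,-45,8),(45,-45,8),(45,45,8)]
Ld=[(22,28,60),(22,-28,60),(-22,-28,60),(-45,45,8),(-45,-45,8),(45,-45,8)]
f=lambda x:np.r_[(proj('scene',W(Ls,x))-sc).ravel(),(proj('side',W(Ld,x))-sd).ravel()]
o=least_squares(f,[547,233,-.23]);print(o.x[:2],np.degrees(o.x[2]),o.fun.round(1))
print(onplane('scene',*q((222,96),[260,100]),180),onplane('side',*(q((560,145),[184,115])-[65,0]),180))
p,R=now();print('block by tool',p-R.as_matrix()[:,2]*19)
E
```

```text
[547.75647867 232.85943677] -13.946270923176812 [-0.8 -0.6 -0.8 -1.7 -0.3 -1.3 -0.6 -0.9 -0.2 -0.3  0.5 -0.7  0.8 -0.7
  2.   0.4  0.2 -0.6  0.2 -0.7  0.6 -0.2]
[547.64170918 230.43844322 180.        ] [544.6570408  233.17960585 180.        ]
t 6.8833 [555.7 231.8 132.6] [-179.9   29.8  167. ] op 0.7439285264360938 44.42192852497101
block by tool [546.51335841 233.9474265  149.05989838]
```

>>> jog_arm --commands '[[[0.007,0,0.0121],[0,0,0]],[[0.014,0,0.0242],[0,0,0]],[[0.02,0,0.0346],[0,0,0]],[[0.025,0,0.0433],[0,0,0]],[[0.0275,0,0.0476],[0,0,0]]]'

```text
time: 7.3
tcp_pos: [556.6, 229.2, 77.1]
orientation: [-179.9, 29.8, 166.8]
ft_force: [1.1, -0.1, -1.2]
opening: 0.742
gripper_force: 44.4
```

>>> jog_arm --commands '[[[0.0005,0,0.0009],[0,0,0]],[[0.001,0,0.0017],[0,0,0]],[[0.0015,0,0.0026],[0,0,0]],[[0.0015,0,0.0026],[0,0,0]],[[0.0015,0,0.0026],[0,0,0]]]'

```text
time: 7.72
tcp_pos: [557.3, 231.1, 76.3]
orientation: [180.0, 30.0, 166.9]
ft_force: [-0.1, -0.5, -0.6]
opening: 0.745
gripper_force: 44.4
```

>>> jog_arm --commands '[[[0.0005,0,0.0009],[0,0,0]],[[0.001,0,0.0017],[0,0,0]],[[0.001,0,0.0017],[0,0,0]],[[0.001,0,0.0017],[0,0,0]],[[0.001,0,0.0017],[0,0,0]]]'

```text
time: 8.13
tcp_pos: [557.4, 231.2, 74.5]
orientation: [180.0, 30.0, 166.9]
ft_force: [-2.0, -0.3, 4.8]
opening: 0.747
gripper_force: 44.9
```

>>> jog_arm --commands '[[[0.0002,0,0.0004],[0,0,0]],[[0.0005,0,0.0009],[0,0,0]],[[0.0005,0,0.0009],[0,0,0]],[[0.0005,0,0.0009],[0,0,0]],[[0.0005,0,0.0009],[0,0,0]]]'

```text
time: 8.55
tcp_pos: [557.4, 231.2, 74.5]
orientation: [180.0, 30.1, 166.9]
ft_force: [-12.8, -1.0, 19.4]
opening: 0.745
gripper_force: 47.0
```

>>> jog_arm --commands '[[[-0.0005,0,-0.0009],[0,0,0]],[[-0.0005,0,-0.0009],[0,0,0]],[[-0.0005,0,-0.0009],[0,0,0]]]'

```text
time: 8.8
tcp_pos: [557.3, 231.3, 74.5]
orientation: [180.0, 30.0, 166.9]
ft_force: [-5.0, -0.1, 9.3]
opening: 0.746
gripper_force: 45.5
```

>>> jog_arm --commands '[[[0,0,0],[0,0,0]],[[0,0,0],[0,0,0]],[[0,0,0],[0,0,0]],[[0,0,0],[0,0,0]],[[0,0,0],[0,0,0]]]' --fingers 0

```text
time: 9.22
tcp_pos: [556.9, 231.0, 73.6]
orientation: [-180.0, 29.9, 166.9]
ft_force: [0.0, 0.4, 0.4]
opening: 1.002
gripper_force: 0.0
```

>>> jog_arm --commands '[[[0,0,0],[0,0,0]],[[0,0,0],[0,0,0]],[[0,0,0],[0,0,0]],[[0,0,0],[0,0,0]],[[0,0,0],[0,0,0]]]'

```text
time: 9.63
tcp_pos: [557.0, 231.0, 73.8]
orientation: [-180.0, 29.9, 166.9]
ft_force: [-0.0, 0.6, 0.8]
opening: 1.0
gripper_force: 0.0
```

```bash
python3 - <<'E'
from plan import *
import cv2
from station import robot
ims=[]
w=robot.capture('wrist')['frame'];cv2.imwrite('pics/w3.png',w);p,R=now()
E
```

```text
t 9.6833 [557.  231.   73.8] [-180.    29.9  166.9] op 1.0028408069899466 0.0
```

View pics/w3.png

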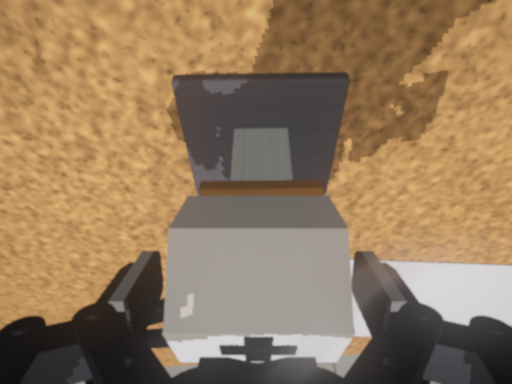

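>>> jog_arm --commands '[[[0,0,-0.01],[0,0,0]],[[0,0,-0.03],[0,0,0]],[[0,0,-0.06],[0,0,0]],[[0,0,-0.095],[0,0,0]],[[0,0,-0.13],[0,0,0]]]'

```text
time: 10.1
tcp_pos: [492.4, 245.5, 187.8]
orientation: [-179.9, 29.9, 166.9]
ft_force: [-0.0, 0.3, 0.5]
opening: 0.998
gripper_force: 0.0
```

>>> jog_arm --commands '[[[0,0,-0.02],[0,0,0]],[[0,0,-0.02],[0,0,0]],[[0,0,-0.02],[0,0,0]],[[0,0,-0.02],[0,0,0]],[[0,0,-0.02],[0,0,0]]]'

```text
time: 10.52
tcp_pos: [483.7, 247.5, 202.6]
orientation: [-179.9, 29.9, 166.9]
ft_force: [-0.6, -0.8, -0.2]
opening: 0.998
gripper_force: 0.0
```

```bash
python3 - <<'E'
from plan import *
import cv2
from station import robot
ims=[]
for c,(u,v) in dict(scene=(292,150),side=(216,165)).items():
    f=robot.capture(c)['frame'];ims.append(cv2.resize(f[v-32:v+32,u-32:u+33],(390,384),interpolation=2))
cv2.imwrite('pics/e.png',np.hstack(ims))
p,R=now();w=robot.capture('wrist');cv2.imwrite('pics/w4.png',w['frame']);np.savez('w4.npz',p=p,R=R.as_matrix())
E
```

```text
t 10.6167 [483.8 247.5 202.5] [-179.9   29.9  166.9] op 1.0038693748794683 0.0
```

View pics/e.png

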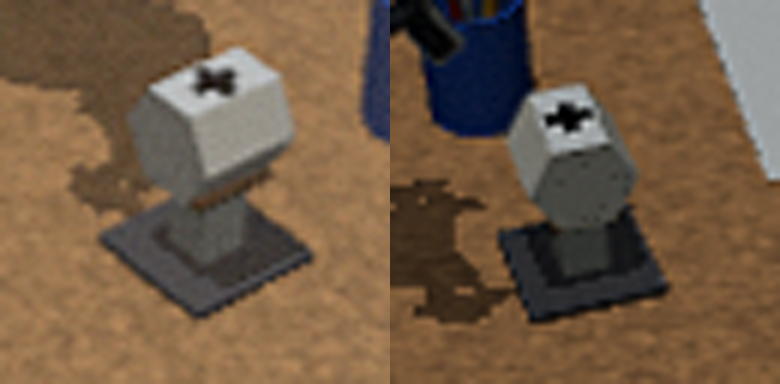

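View pics/w4.png

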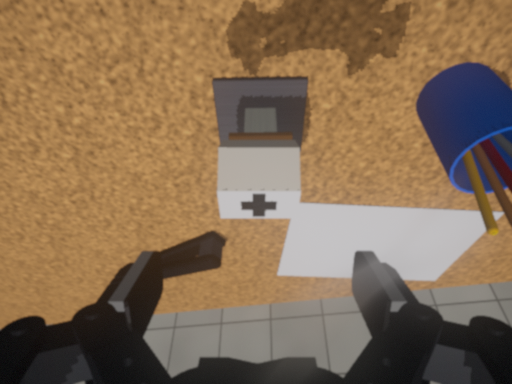

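```bash
python3 - <<'E'
from plan import *
w=np.load('w1.npz');m=w['m'];T=w['T'];q=np.load('w4.npz');p,R=q['p'],q['R']
a=np.radians(-13.3);Rs=np.array([[np.cos(a),np.sin(a)],[-np.sin(a),np.cos(a)]])
def g(u,v,z):
    d=(np.linalg.inv(m)@[u,v,1])*[1,-1,-1];o=p+R@T[:3,3];d=R@T[:3,:3]@d;P=o+d*(z-o[2])/d[2];return (Rs@(P[:2]-[547.6,233.1])).round(1)
print('foot',g(214,77.5,8),g(307,77.5,8),'expect +45,+-45');print('plate',g(229,135.5,57),g(293,135.5,57),'expect 22');
print('block top',g(218,190,120),g(300,190,120),'centre+17.3',g(219,218,120),g(299,218,120),'centre-17.3','plus',g(258.5,205.5,120))
E
```

```text
foot [-47.7 -41.3] [-47.8  44.1] expect +45,+-45
plate [-19.8 -26.4] [-19.9  30.1] expect 22
block top [-18.5 -31.2] [-18.7  31. ] centre+17.3 [ 17.  -33.4] [16.8 33.7] centre-17.3 plus [ 0.2 -0.4]
```

```bash
python3 -c "
from station import robot
print(robot.sign_off())"
```

```text
the job is handed in; nothing more can be done
None
```

The duty block is lying on the stand's plate with the plus up, released. By the wrist-camera check it is square and within about 3 mm of the plate's centre. The arm stayed clear of the cup, mug and stapler, and I handed the job in at about 11 s; the sign-off gave no verdict.

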